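# Send the cork under the sprung flap of the cork box

### The arm

A 6-joint arm with a two-finger parallel gripper is mounted at the origin on a cart in front of the work surface, level with it; the furniture and walls round the work are solid. World frame = base frame: x ahead of the robot, y to its left, z up, the work surface at z = 0. Lengths are in mm, angles in rad, forces in N, time in s.
With the tool pointing down it reaches from about 300 to 850 mm from the base axis. Payload 5.4 kg.
Tool frame: the origin (TCP) lies at the very end of the fingers, on their centre line; the grasp point (between the pads) lies 19 mm behind it (bot.hold_point_z is the distance from the TCP to the grasp point, in mm); z points along the fingers, y is the line along which they close (so a half turn about z gives the same grasp; the last joint's range is limited). The gripper opens to 85 mm and grips with 20 to 120 N. Pads are 22 mm wide; open, the fingers measure 114 mm over their backs; the gripper's body (76 mm by 85 mm) begins 54 mm behind the grasp point. The pads swing forward as they close: fully open they stand 13 mm farther back than shut.
Start: joints at [1.117, 0.158, 1.597, -0, 1.386, -0.21], TCP at [138.812, 557.976, 231.299] pointing down, gripper open.
Joint ranges: [-2.91, 2.91], [-0.94, 2.29], [0.18, 2.7], [-1.29, 4.43], [0.17, 2.64], [-3, 3]. Speed limits (rad/s): [2.57, 2.57, 3.14, 3.14, 3.14, 3.14].

### API

Orientations are given as a unit quaternion [x, y, z, w].
In Python, from cell import bot gives the robot as it stands.
- The arm moves only by the shell command python3 -m handwheel 'ROWS' [OPENING] [FORCE]. ROWS is JSON, a list of rows, each a list of 2 entries, a list of its own where there are three numbers: the shift along the tool's x, y, z in m, then the turn, a rotation vector about the tool's x, y, z in degrees. In form: [[[dx, dy, dz], [ax, ay, az]], ...]. A call has exactly 5 rows; each row is the pose to reach, as a shift and turn from the pose commanded when the call began, along the tool's axes at that moment; what a row does not reach only later rows make up. A row lasts 1/8 s, in which the tool goes at most 62.5 mm and 10.7 degrees, less where a joint would pass 70% of its speed; a pose out of reach is approached as far as the arm can. A call with a gripper value outside its range is refused whole. OPENING is the gripper command: -1 is fully open, 1 is shut, values between are in proportion, set as the call begins (- or left out, the last holds). The fingers move at their own pace and stop on an object; FORCE is the grip in N (left out, the last holds). Time passes only in rows, so rows that repeat a pose let the fingers close, or fill a call up. It gives the time, the measured TCP pose, the force, the opening and the grip force at its end, in the units of the state.
- bot.state(): the state, without advancing time (a new reading comes with each control period).
- bot.snapshot(name): name is "scene" or "side" or "wrist"; returns (picture, depth): 400x640x3 uint8, blue, green, red; 400x640 float32, mm along the optical axis (not along the pixel's ray), 0 where there is no reading.
- bot.camera_model(name): a dict with "vertical_fov" (degrees; the focal length in pixels is half the picture's height over the tangent of half this angle, whatever the lens; pixels are square), "cx", "cy" (the principal point, pixels), "xyz" and "rotation" of the camera in the world; the wrist camera has in their place "hand_eye" (4x4, takes a point from camera to tool coordinates, whose origin is the TCP and whose axes are the flange's). Camera axes: x right, y up, looking along -z (the intrinsics and any distortion apply to the point x, -y, -z); pixel columns grow to the right and rows downward; lengths in mm; the calibration is good to about 2 mm. The wrist camera is an equidistant fisheye: a pixel r from the principal point sees the ray r / f radians off the axis. A picture is of the moment at which its call begins: read the wrist's pose just before it. camera_model takes no time and is no camera call.
- bot.sign_off(): hands the job in; it is judged then, once.
The state is a dict: "t": time; "qpos": joint angles; "qd": joint speeds; "tau": joint torques, N m; "tool_pos": TCP position; "tool_rot": TCP orientation; "force": force on the tool from outside, world axes, zero at the start; "wrist_torque": the same for the moment, N m; "opening": finger opening in mm; "gripper_force": force on a finger pad.
Only numpy, scipy, OpenCV 4.12 (cv2) and the standard library are available. Lean on these libraries where they do the work, as an engineer would, in place of code of your own. Each camera call takes 0.05 s, during which the arm holds its last target. There are 200 camera calls.

### The job

Put away the cork that lies in the channel on top of the cork box, without picking it up: press the box's thumb bar down with one fingertip to hold the sprung flap open, and meanwhile push the cork along the channel with the other fingertip until it drops through the hole under the flap. Then come away so that the flap springs fully shut, and leave everything else on the stand where it is.

Things in the scene. Friction and masses are not known exactly. Their poses are not given: they have to be found in the camera images.
- cork_box: Slim box for used corks, fixed to the stand: wooden ends, clear long sides, corks inside, steel deck. 204 mm long (x -102 to +102), y from -64 to +22 mm, deck top at z = 103 mm. Origin on the underside; x runs along the box away from the robot (the way the cork is pushed), y left, z up. Flap and thumb bar are one rigid piece on a hinge rod along x: flap on its right (-y), bar on its left (+y).
- channel (a point): On the channel's floor and centre line, at the near edge of the drop hole: 28, -30, 103 mm from the box's origin; axes as the box. The channel runs along x, open at its near end (x = -102 mm), 27 mm wide, walls 2.5 mm thick and 10 mm high. The hole goes on from this point for 57 mm, as wide as the channel; a cork whose middle passes this point tips in and drops.
- rod (a point): On the hinge rod's axis, midway along the box: 0, 0, 118 mm from the box's origin; axes as the box.
- flap_front (a point): Lower front edge of the flap, over the channel. The flap is a steel plate 64 mm long (x +25 to +89 mm of the box) and 49 mm wide from the rod; shut, it lies on the channel walls over the hole, and this edge 108 mm above the stand bars the cork. Open, it stands up to 50 mm above the rod, between rod and channel; nothing lies above it.
- flap (a joint): Angle of flap and thumb bar about the rod, rad: 0 = shut, 1.25 = wide open (stop). It grows as the bar goes down. A spring shuts it: 0.035 Nm at 0, 0.11 Nm at 1.1 rad (some 5 N on the bar 21 mm beside the rod). The cork passes freely from about 0.75 on.
- bar_edge (a point): Middle of the thumb bar's outer edge. Ribbed plate, x -94 to +6 mm of the box, 49 mm from rod to edge, 2.5 mm thick. At joint 0 it slopes up and outward at 0.70 rad (edge 36 mm left of the rod, 148 mm high). At joint 1.1 it slopes 0.40 rad down: 21 to 35 mm left of the rod its top is 111 to 105 mm high, so a fingertip there is level with one in the channel. Fingertips slide along it in x.
- cork: The loose wine cork in the channel, a cylinder of 24 mm diameter and 44 mm length, 10 to 17 g, lying along the channel (its own y axis is its length; it may roll a little). Origin on its skin, 12 mm below its middle when built.
- cork_mid (a point): Middle of that cork; 12 mm above the channel floor while it lies there.
- table_cork: Another such cork, lying on the stand (leave it). Origin on its skin.
- corkscrew: Folded waiter's corkscrew 20 x 112 x 15 mm lying on the stand (leave it). Origin under its middle.
- stopper: Pale bottle stopper standing on its head, 33 mm across, 48 mm high (leave it). Origin under its middle.
- wine_a: Wine bottle, 74 mm across, 299 mm high (leave it). Origin under its middle.
- wine_b: Wine bottle, 74 mm across, 299 mm high (leave it). Origin under its middle.
- jug: Copper jug with handle, 111 x 181 mm, 215 mm high (leave it). Origin under its middle.
- wine_glass: Wine glass, 80 mm across, 200 mm high (leave it). Origin under its middle.
- order_pad: Order pad 125 x 75 x 12 mm (leave it). Origin under its middle.
- plates: Stack of small plates, 153 mm across, 46 mm high (leave it). Origin under its middle.
Things that resemble listed ones, but are neither listed nor needed, are in the scene too. What is shaped like the cork but black is not meant.

How it is judged (in metres and radians):
On the way, in this order (a step that is already met when the one before it is completed fails the run):
1. the flap is held open while the cork still lies in the channel before it (value of joint flap above 0.65 rad and x of cork_mid in the frame of cork_box below 0.015 m and z of cork_mid in the frame of cork_box above 0.105 m), for 0.2 s.
2. the cork goes under the flap while the flap is held open (value of joint flap above 0.6 rad and x of cork_mid in the frame of cork_box above 0.026 m), for 0.02 s.
At the end, for the whole second after the job is handed in: The cork lies at rest inside the box (its middle at least 18 mm below the deck), and the flap is shut to within 0.06 rad (z of cork_mid in the frame of cork_box between 0 and 0.085 m and x of cork_mid in the frame of cork_box between -0.095 and 0.095 m and y of cork_mid in the frame of cork_box between -0.062 and 0.02 m and linear speed of cork below 0.03 m/s and value of joint flap below 0.06 rad); the robot touches nothing.
It fails at once if the cork is lifted out of the channel (its middle more than 17 mm above where it lay) (z of cork_mid in the frame of cork_box above 0.132 m).
It fails at once if another thing on the stand is moved by more than 20 mm (distance of any of table_cork, corkscrew, stopper, wine_a, wine_b, jug, wine_glass, order_pad, plates from where it was at the start of the episode above 0.02 m).
It also fails if it takes over 38 s, if anything falls off the work surface, if the arm or the gripper's body presses on something with over 40 N, if the wrist force passes 120 N, or if a joint passes its speed limit or range.

## Working session

There is one attempt and no reset: what is moved stays moved. The work goes in short steps, Python scripts to look and compute and a shell command to move; the robot and the scene stay as the last step left them, time stands still between calls to the robot, and variables do not carry over. Pictures are saved under pics/ and viewed, at most 10 in all, crops included, and the job is handed in when it is done.

```bash
mkdir -p pics; cat > h.py <<'E'
import numpy as np, cv2
from cell import bot
from scipy.spatial.transform import Rotation as R
def world(name,pic_depth):
    m=bot.camera_model(name); d=pic_depth
    f=200/np.tan(np.radians(m["vertical_fov"])/2)
    v,u=np.mgrid[0:400,0:640]
    c=np.stack([(u-m["cx"])/f*d,-(v-m["cy"])/f*d,-d],-1)
    r=np.array(m["rotation"]); r=R.from_quat(r).as_matrix() if r.size==4 else r.reshape(3,3)
    return c@r.T+np.array(m["xyz"])
E
python3 - <<'E'
from h import *
for n in("scene","side"):
    p,d=bot.snapshot(n); cv2.imwrite(f"pics/{n}.png",p); np.save(n+".npy",d); m=bot.camera_model(n); print({k:m[k] for k in m})
print(bot.state())
E
```

```text
{'vertical_fov': 56.79890313112251, 'cx': 314.07486903798633, 'cy': 194.76530131302997, 'xyz': array([  -1.89916275, -103.67146328,  867.12370288]), 'rotation': array([ 0.23875248, -0.20844501, -0.60224728,  0.73269786])}
{'vertical_fov': 48.38378065169151, 'cx': 318.17868615331275, 'cy': 197.37021319464853, 'xyz': array([-1.52168045e+02, -1.32580500e-01,  1.32073153e+03]), 'rotation': array([-0.18218784,  0.19200113,  0.69243497, -0.67117582])}
{'t': 0.1, 'qpos': array([ 1.11688506e+00,  1.59009000e-01,  1.59810510e+00,  1.01211671e-05,
        1.38622809e+00, -2.10147201e-01]), 'qd': array([ 0.00064398, -0.00037567, -0.00429755, -0.00052328,  0.00084048,
        0.00071429]), 'tau': array([-7.83365863e-06, -3.96988571e+01, -3.32339430e+01, -1.24005919e-04,
        4.11188797e-03, -2.90577964e-05]), 'tool_pos': array([138.57827261, 557.48597966, 230.40306965]), 'tool_rot': array([ 1.21581372e-01,  9.92581082e-01, -8.25367010e-04, -2.89842561e-04]), 'force': array([-0.42049446,  0.67588882, -0.41704577]), 'wrist_torque': array([-0.00727214,  0.00496332, -0.01877632]), 'gripper_force': 0.0, 'opening': 85.19543735081201}
```

View pics/scene.png

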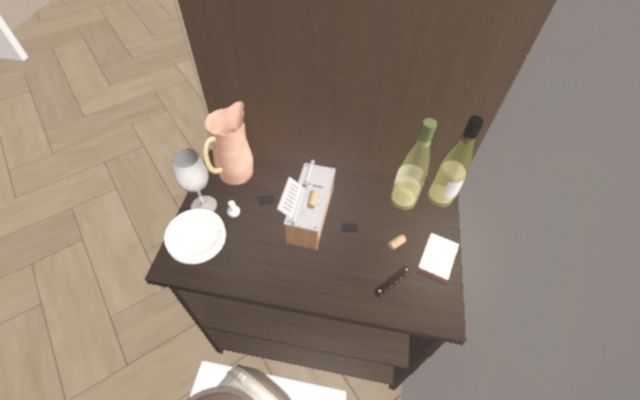

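View pics/side.png

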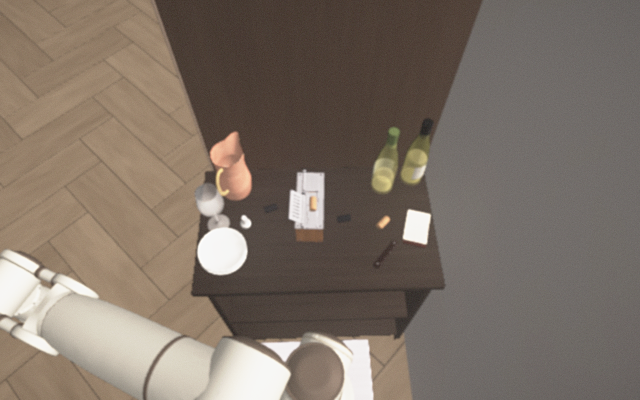

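The scene shows the box around (312,205) with its bar to the left (about 290,197) and the cork at (314,198). The jug is at (232,145), the glass at (192,170), and the bottles at (412,165) and (455,165). Next I'll measure the deck.

```bash
python3 - <<'E'
from h import *
out=[]
for n in("scene","side"):
    d=np.load(n+".npy"); p=cv2.imread(f"pics/{n}.png"); W=world(n,d)
    print(n,"table z",np.median(W[255:270,300:320,2]))
    y0,y1,x0,x1=150,260,260,350
    S=W[y0:y1,x0:x1].reshape(-1,3); 
    k=(abs(S[:,2]-103)<4); D=S[k][:,:2].astype(np.float32)
    print(k.sum(),cv2.minAreaRect(D), D.min(0),D.max(0))
    C=p.astype(int)[y0:y1,x0:x1].reshape(-1,3)
    co=(C[:,2]-C[:,0]>60)&(S[:,2]>107)&(S[:,2]<140)
    print("cork",co.sum(),S[co].mean(0) if co.any() else 0,cv2.minAreaRect(S[co][:,:2].astype(np.float32)))
    b=S[(S[:,2]>122)&(S[:,2]<155)&(C[:,0]>120)]; print("bar",len(b),b.mean(0),cv2.minAreaRect(b[:,:2].astype(np.float32)))
    # ortho at z=103
    m=bot.camera_model(n); f=200/np.tan(np.radians(m["vertical_fov"])/2); r=R.from_quat(m["rotation"]).as_matrix()
    cx,cy=np.median(D,0); print(cx,cy)
    g=np.arange(0,400); yy,xx=np.meshgrid(g,g)
    X=np.stack([680-xx*.75+0, 100-yy*.75+0,np.full(xx.shape,103.)],-1) if 0 else np.stack([cx+150-xx*.75,cy+150-yy*.75,np.full(xx.shape,103.)],-1)
    q=(X-m["xyz"])@r
    u=m["cx"]+f*q[...,0]/-q[...,2]; v=m["cy"]-f*q[...,1]/-q[...,2]
    out.append(cv2.remap(p,u.astype(np.float32),v.astype(np.float32),cv2.INTER_CUBIC))
cv2.imwrite("pics/ortho.png",np.hstack(out))
E
```

```text
scene table z 1.1156282715992916
1086 ((564.8184814453125, -1.4095726013183594), (86.35053253173828, 206.3699951171875), 87.33341979980469) [460.23392  -48.737328] [669.0021  46.32  ]
cork 90 [537.52304326 -11.35496721 126.27241127] ((538.7979125976562, -10.99255657196045), (16.216524124145508, 38.955989837646484), 87.7957992553711)
bar 830 [529.79363847  31.43574221 134.02132646] ((563.7220458984375, 19.204666137695312), (80.24921417236328, 201.26583862304688), 87.41017150878906)
527.1904 -12.988323
side table z 0.34817201233988726
716 ((627.3487548828125, 22.646255493164062), (357.0576477050781, 158.13986206054688), 21.323139190673828) [459.52063  -49.201283] [764.90436 161.22136]
cork 64 [537.22906487 -12.70184063 124.69451407] ((538.586669921875, -11.58743953704834), (15.490447998046875, 43.3507080078125), 88.32232666015625)
bar 454 [528.87271946  31.7734198  134.13084152] ((560.8798217773438, 16.673202514648438), (79.85545349121094, 198.49151611328125), 83.32903289794922)
535.84546 -11.989475
```

View pics/ortho.png

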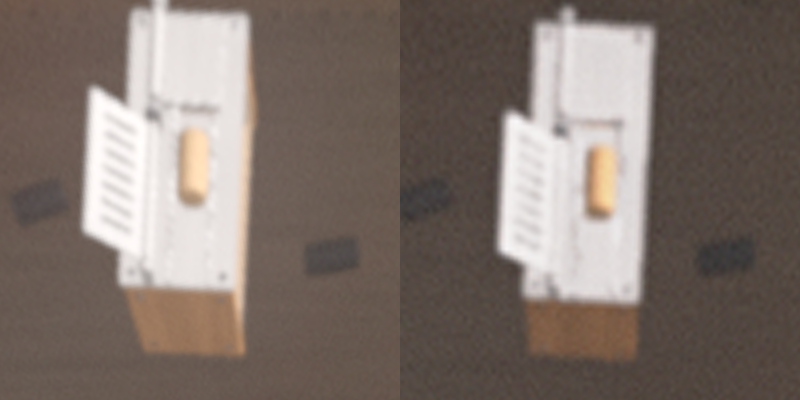

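The ortho view shows the box yawed by about -2.6°, with its origin near (566,20). The cork lies just before the hole, at about x -26 in the box frame, and its left-right position matches the channel. I'll move to hover behind the cork, going high over the plates.

```bash
python3 -m handwheel '[[[0,0,-0.06],[0,0,0]],[[-0.04,-0.036,-0.08],[0,0,0]],[[-0.083,-0.075,-0.08],[0,0,0]],[[-0.126,-0.115,-0.08],[0,0,0]],[[-0.169,-0.154,-0.08],[0,0,0]]]' -0.06 40
python3 -m handwheel '[[[-0.043,-0.039,0],[0,0,-3]],[[-0.086,-0.078,0],[0,0,-6]],[[-0.13,-0.118,0],[0,0,-9]],[[-0.174,-0.158,0],[0,0,-11.3]],[[-0.216,-0.196,0],[0,0,-11.3]]]'
```

```text
t: 0.72
tool_pos: [266.1, 366.0, 310.9]
tool_rot: [0.121, 0.993, -0.0, -0.0]
force: [-0.4, 0.5, 0.3]
opening: 45.2
gripper_force: 0.0
t: 1.35
tool_pos: [428.5, 123.5, 311.0]
tool_rot: [0.023, 1.0, 0.0, -0.0]
force: [1.4, -0.1, 1.1]
opening: 45.5
gripper_force: 0.0
```

```bash
python3 -m handwheel '[[[-0.03,-0.045,0],[0,0,0]],[[-0.06,-0.08,0.02],[0,0,0]],[[-0.072,-0.1,0.05],[0,0,0]],[[-0.072,-0.1,0.08],[0,0,0]],[[-0.072,-0.1,0.08],[0,0,0]]]'
python3 - <<'E'
from h import *
s=bot.state(); print(s["tool_pos"],s["tool_rot"])
p,d=bot.snapshot("wrist"); cv2.imwrite("pics/w1.png",p); np.save("w1.npy",d); np.savez("w1s.npz",pos=s["tool_pos"],rot=s["tool_rot"])
print(bot.camera_model("wrist"))
E
```

```text
t: 1.98
tool_pos: [493.2, 22.3, 228.4]
tool_rot: [0.024, 1.0, 0.001, -0.003]
force: [-0.2, 1.0, -0.1]
opening: 45.0
gripper_force: 0.0
[493.21002596  22.2880353  228.39892184] [ 2.35918276e-02  9.99716156e-01  6.03966592e-04 -3.26623200e-03]
{'vertical_fov': 65.70646984690485, 'cx': 317.5817313831651, 'cy': 201.63369542277675, 'hand_eye': array([[-2.75382112e-04,  9.64609264e-01,  2.63683319e-01,
         6.65372436e+01],
       [ 9.99999959e-01,  2.45680960e-04,  1.45613953e-04,
        -4.63661506e-01],
       [ 7.56785968e-05,  2.63683349e-01, -9.64609292e-01,
        -1.43577088e+02],
       [ 0.00000000e+00,  0.00000000e+00,  0.00000000e+00,
         1.00000000e+00]])}
```

View pics/w1.png

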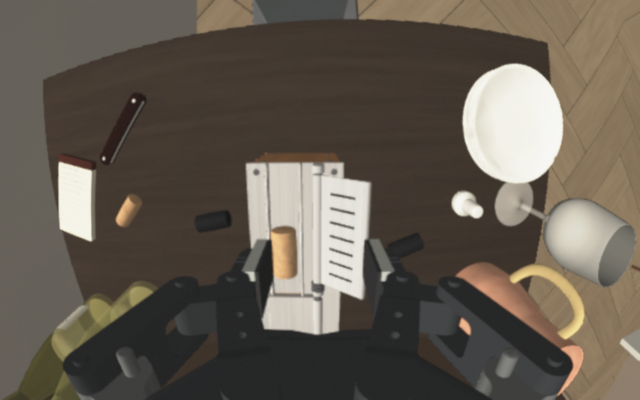

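The wrist view shows the near deck corners at (247,163) and (344,163), the cork at (285,228)–(285,278), the bar from 320 to 370 across, and the rod at column 317. I'll back-project these.

```bash
cat >> h.py <<'E'
def wristcloud(d,pos,rot):
    m=bot.camera_model("wrist"); f=200/np.tan(np.radians(m["vertical_fov"])/2)
    v,u=np.mgrid[0:400,0:640]; a=u-m["cx"]; b=v-m["cy"]; r=np.hypot(a,b)+1e-9; t=np.tan(r/f)/r
    c=np.stack([a*t*d,-b*t*d,-d],-1); H=m["hand_eye"]; c=c@H[:3,:3].T+H[:3,3]
    return c@R.from_quat(rot).as_matrix().T+pos
E
python3 - <<'E'
from h import *
z=np.load("w1s.npz"); d=np.load("w1.npy"); p=cv2.imread("pics/w1.png").astype(int); W=wristcloud(d,z["pos"],z["rot"])
for n,(u,v) in dict(nearR=(249,166),nearL=(341,166),wallchan=(285,185),corkn=(284,232),corkf=(285,274),barnL=(366,185),barnIn=(324,182),barfL=(358,292),rodn=(317,180),rodf=(317,284),table=(170,260),slot=(290,296),fl=(285,312),tipR=(258,243),tipL=(375,243)).items(): print(n,u,v,np.round(np.median(W[v-1:v+2,u-1:u+2].reshape(-1,3),0),1))
S=W[155:260,240:350].reshape(-1,3); k=abs(S[:,2]-103)<4; D=S[k][:,:2].astype(np.float32); print(cv2.minAreaRect(D),np.median(S[k][:,2]))
C=p[200:300,260:310].reshape(-1,3);S=W[200:300,260:310].reshape(-1,3); k=(C[:,2]-C[:,0]>50)&(S[:,2]>110)&(S[:,2]<140); print("cork",S[k].mean(0),S[k].max(0),cv2.minAreaRect(S[k][:,:2].astype(np.float32)))
# deck near edge & side edges lines
for v in (175,190,205,220):
    row=W[v]; k=np.where(abs(row[240:320,2]-103)<4)[0]+240; print("right edge",v,row[k[0]])
for u in (255,270,300,310,330):
    col=W[:,u]; k=np.where(abs(col[150:200,2]-103)<4)[0]+150; print("near edge",u,col[k[0]])
E
```

```text
nearR 249 166 [463.5 -37.7 103.2]
nearL 341 166 [467.8  43.6 103.9]
wallchan 285 185 [482.6  -6.6 103.7]
corkn 284 232 [519.5  -8.2 124.2]
corkf 285 274 [558.2 -10.2 127.3]
barnL 366 185 [475.7  58.5 150.7]
barnIn 324 182 [477.1  27.9 125.6]
barfL 358 292 [566.9  52.3 149.6]
rodn 317 180 [475.6  22.3 123.3]
rodf 317 284 [571.9  17.6 123.9]
table 170 260 [ 603.8 -196.3    0.8]
slot 290 296 [590.2  -9.6 113.6]
fl 285 312 [607.2 -15.9 117.3]
tipR 258 243 [481.   -5.1 241.5]
tipL 375 243 [483.5  48.9 241.4]
((508.4239807128906, -0.02233123779296875), (86.6282958984375, 93.02704620361328), 86.76151275634766) 104.04069805262395
cork [538.73228369 -10.73106116 125.76780267] [ 5.63350609e+02 -3.01590869e-01  1.29094338e+02] ((540.84814453125, -12.006274223327637), (23.0017147064209, 44.91053009033203), 89.11238861083984)
right edge 175 [471.5144822  -41.31732523 103.28101669]
right edge 190 [485.43392437 -41.87327814 102.73725535]
right edge 205 [499.07695644 -41.95865351 104.54072835]
right edge 220 [513.8170026  -41.88638493 103.59589922]
near edge 255 [461.22452863 -32.09974519 103.2646021 ]
near edge 270 [461.32112501 -18.70768665 102.12949594]
near edge 300 [462.78976916   7.91081896 102.43289542]
near edge 310 [463.33419521  16.66182774 101.70571367]
near edge 330 [464.08771423  34.21840415 102.23818501]
```

```bash
python3 -m handwheel '[[[0,-0.001,0.03],[0,0,0]],[[0,-0.001,0.06],[0,0,0]],[[0,-0.001,0.072],[0,0,0]],[[0,-0.001,0.083],[0,0,0]],[[0,-0.001,0.083],[0,0,0]]]'
python3 -m handwheel '[[[0,0,0.01],[0,0,0]],[[0,0,0.018],[0,0,0]],[[0,0,0.025],[0,0,0]],[[0,0,0.030],[0,0,0]],[[0,0,0.030],[0,0,0]]]'
```

```text
t: 2.65
tool_pos: [495.3, 21.2, 148.6]
tool_rot: [0.023, 1.0, -0.0, 0.0]
force: [0.3, 0.2, -0.3]
opening: 45.2
gripper_force: 0.0
t: 3.28
tool_pos: [495.2, 21.4, 118.1]
tool_rot: [0.023, 1.0, 0.0, -0.0]
force: [0.7, 1.0, 2.5]
opening: 45.2
gripper_force: 1.4
```

```bash
python3 -m handwheel '[[[0,0,0.003],[0,0,0]],[[0,0,0.006],[0,0,0]],[[0,0,0.008],[0,0,0]],[[0,0,0.008],[0,0,0]],[[0,0,0.008],[0,0,0]]]'
python3 - <<'E'
from h import *
s=bot.state(); p,d=bot.snapshot("wrist"); W=wristcloud(d,s["tool_pos"],s["tool_rot"])
q,e=bot.snapshot("scene"); q2,_=bot.snapshot("side")
a=cv2.resize(p[100:400,160:480],None,fx=1.2,fy=1.2); b=cv2.resize(q[140:265,250:375],(360,360)); 
cv2.imwrite("pics/w2.png",np.hstack([a,b]))
print(s["force"],s["tool_pos"])
for u,v in ((285,60),(270,180),(275,200),(290,300),(330,90)): print(u,v,W[v,u])
np.save("w2.npy",W)
E
```

```text
t: 3.9
tool_pos: [495.3, 20.9, 110.5]
tool_rot: [0.023, 1.0, -0.0, 0.0]
force: [-0.8, 0.4, 4.4]
opening: 45.0
gripper_force: 2.1
[-0.82171562  0.38792032  4.35782763] [495.28789877  20.88283236 110.46325168]
285 60 [378.32388717  -0.54233565   0.42672743]
270 180 [462.95892046  -6.29237618  75.62824196]
275 200 [4.67848913e+02 1.93203670e-01 1.04254527e+02]
290 300 [520.71824271   4.44946347 114.16820605]
330 90 [405.65959915  34.46011195   2.53212824]
```

View pics/w2.png

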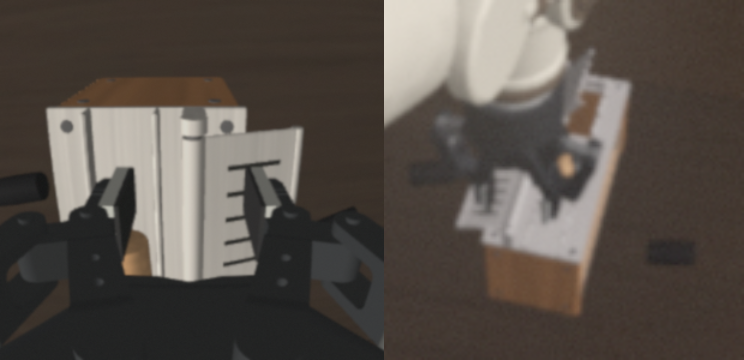

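The wrist crop shows one tip between the channel walls behind the cork and the other on the depressed bar. The scene crop shows the flap standing up with the hole open and the cork before it. I'll check the bar angle from depth and begin the push.

```bash
python3 - <<'E'
import numpy as np
W=np.load("w2.npy")
for u,v in ((338,217),(350,217),(375,217),(400,215),(404,214)): print(np.median(W[v-1:v+2,u-1:u+2].reshape(-1,3),0))
for u,v in ((256,245),(268,245),(262,255),(370,245),(382,245)): print("tip",np.median(W[v-1:v+2,u-1:u+2].reshape(-1,3),0))
E
python3 -m handwheel '[[[-0.003,0,0],[0,0,0]],[[-0.006,0,0],[0,0,0]],[[-0.009,0,0],[0,0,0]],[[-0.012,0,0],[0,0,0]],[[-0.015,0,0],[0,0,0]]]'
```

```text
[474.02507001  30.90390699 117.28651075]
[474.85946511  36.61295753 116.23103417]
[476.40866613  49.22173497 112.70997439]
[477.55353869  62.97475746 108.28903807]
[477.30869267  65.28764855 107.50709921]
tip [482.85440893  -6.92342189 126.23418455]
tip [483.48258341  -1.7031993  125.02325921]
tip [483.20491343  -2.55353962 135.96918801]
tip [485.18404825  44.74462629 126.22444346]
tip [485.88609303  50.36862303 125.3328194 ]
t: 4.68
tool_pos: [510.3, 20.5, 110.2]
tool_rot: [0.023, 1.0, 0.0, -0.0]
force: [-3.6, 1.9, 3.3]
opening: 45.3
gripper_force: 2.2
```

```bash
python3 -m handwheel '[[[-0.005,0,0],[0,0,0]],[[-0.01,0,0],[0,0,0]],[[-0.015,0,0],[0,0,0]],[[-0.02,0,0],[0,0,0]],[[-0.025,0,0],[0,0,0]]]'
python3 -m handwheel '[[[-0.004,0,0],[0,0,0]],[[-0.008,0,0],[0,0,0]],[[-0.012,0,0],[0,0,0]],[[-0.016,0,0],[0,0,0]],[[-0.018,0,0],[0,0,0]]]'
python3 - <<'E'
from h import *
s=bot.state(); p,d=bot.snapshot("wrist"); q,e=bot.snapshot("scene"); q2,_=bot.snapshot("side")
cv2.imwrite("pics/w3.png",np.hstack([cv2.resize(x[130:260,245:375],(390,390),interpolation=2) for x in (q,q2)]))
E
```

```text
t: 5.3
tool_pos: [535.5, 19.3, 110.3]
tool_rot: [0.023, 1.0, 0.0, 0.0]
force: [-3.4, 1.1, 4.2]
opening: 45.3
gripper_force: 2.3
t: 5.92
tool_pos: [553.4, 18.4, 110.3]
tool_rot: [0.023, 1.0, -0.0, 0.0]
force: [-3.4, 1.8, 4.8]
opening: 45.1
gripper_force: 2.3
```

View pics/w3.png

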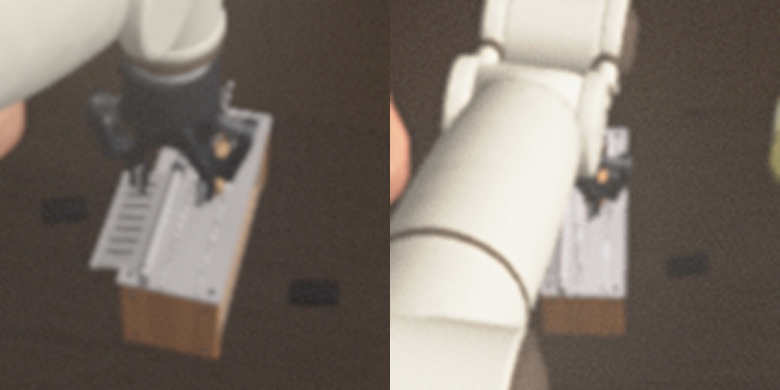

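The scene crop shows the cork at about (222,145), ahead of the pushing finger and at the near edge of the hole. The flap is still up. I'll keep pushing.

```bash
python3 -m handwheel '[[[-0.003,0,0],[0,0,0]],[[-0.006,0,0],[0,0,0]],[[-0.009,0,0],[0,0,0]],[[-0.011,0,0],[0,0,0]],[[-0.013,0,0],[0,0,0]]]'
python3 - <<'E'
from h import *
def cork():
    q,e=bot.snapshot("scene"); W=world("scene",e); k=np.zeros((400,640),bool); k[165:215,300:335]=1
    k&=(q[...,2].astype(int)-q[...,0]>45); print(k.sum(),W[k].mean(0),W[k].max(0)); return q
q=cork(); cv2.imwrite("pics/w4.png",cv2.resize(q[150:230,270:350],(480,480),interpolation=2)); print(bot.state()["force"])
E
```

```text
t: 6.7
tool_pos: [566.2, 17.8, 110.3]
tool_rot: [0.023, 1.0, -0.0, 0.0]
force: [-4.3, 0.9, 3.6]
opening: 45.3
gripper_force: 2.2
23 [604.90796824 -41.01473291  54.1744112 ] [661.57062854  -8.88482977  79.562971  ]
[-3.67614027  1.49170001  4.35713266]
```

View pics/w4.png

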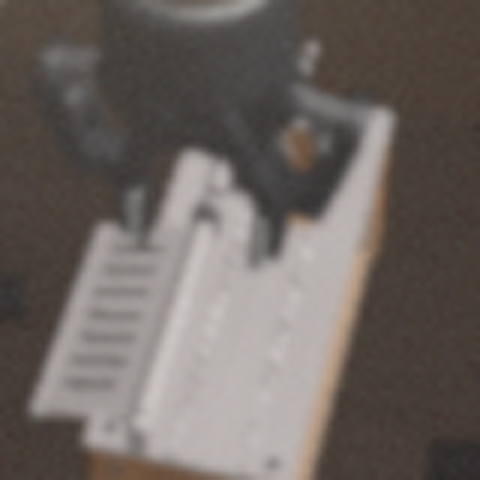

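The pixels now read in the hole are below deck height (z < 80), so the cork has probably dropped. I'll push a few mm more, back off with the bar still held, and look.

```bash
python3 -m handwheel '[[[-0.002,0,0],[0,0,0]],[[-0.004,0,0],[0,0,0]],[[-0.004,0,0],[0,0,0]],[[0.01,0,0],[0,0,0]],[[0.03,0,0],[0,0,0]]]'
python3 -m handwheel '[[[0.02,0,0],[0,0,0]],[[0.03,0,0],[0,0,0]],[[0.03,0,0],[0,0,0]],[[0.03,0,0],[0,0,0]],[[0.03,0,0],[0,0,0]]]'
python3 - <<'E'
from h import *
q,e=bot.snapshot("scene"); q2,_=bot.snapshot("side"); W=world("scene",e)
cv2.imwrite("pics/w5.png",np.hstack([cv2.resize(x[150:230,270:350],(390,390),interpolation=2) for x in (q,q2)]))
k=np.zeros((400,640),bool); k[165:215,295:340]=1; k&=(q[...,2].astype(int)-q[...,0]>45)&(W[...,1]>-40); print(k.sum(),np.round(W[k],0)[::3])
E
```

```text
t: 7.38
tool_pos: [538.9, 18.6, 111.9]
tool_rot: [0.024, 1.0, -0.0, 0.004]
force: [2.2, -0.2, 4.9]
opening: 45.3
gripper_force: 2.2
t: 8.0
tool_pos: [506.6, 20.3, 110.3]
tool_rot: [0.023, 1.0, -0.0, 0.0]
force: [1.2, -0.7, 5.3]
opening: 44.9
gripper_force: 2.2
21 [[658.  -9.  78.]
 [656. -17.  82.]
 [655. -18.  79.]
 [656. -15.  74.]
 [658. -15.  67.]
 [654. -10.  61.]
 [656. -10.  49.]]
```

View pics/w5.png

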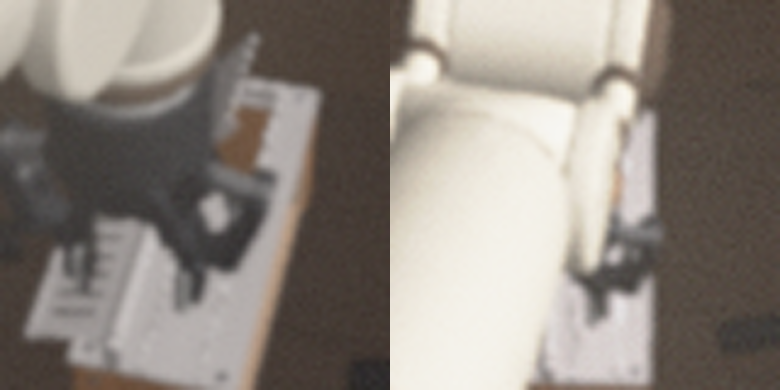

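The channel ahead of the finger is empty and the hole shows only the box's interior, so the cork has dropped. I'll come away now.

```bash
python3 -m handwheel '[[[0,0,-0.01],[0,0,0]],[[0,0,-0.025],[0,0,0]],[[0,0,-0.045],[0,0,0]],[[0,0,-0.08],[0,0,0]],[[0,0,-0.13],[0,0,0]]]'
python3 -m handwheel '[[[0.04,0,-0.04],[0,0,0]],[[0.08,0,-0.06],[0,0,0]],[[0.11,0,-0.06],[0,0,0]],[[0.11,0,-0.06],[0,0,0]],[[0.11,0,-0.06],[0,0,0]]]'
python3 - <<'E'
from h import *
q,e=bot.snapshot("scene"); s=bot.state(); w,d=bot.snapshot("wrist"); print(s["tool_pos"],s["force"])
W=wristcloud(d,s["tool_pos"],s["tool_rot"])
cv2.imwrite("pics/w6.png",np.hstack([cv2.resize(q[140:260,250:370],(400,400),interpolation=2),cv2.resize(w[150:400,195:445],(400,400))]))
Ws=world("scene",e); S=Ws[140:260,260:350].reshape(-1,3); c,sn=np.cos(.0454),np.sin(.0454); D=S-[565.3,18.7,0]
bx=c*D[:,0]-sn*D[:,1]; by=sn*D[:,0]+c*D[:,1]
for n,k in dict(flapfront=(bx>35)&(bx<80)&(by<-38)&(by>-47),flapmid=(bx>35)&(bx<80)&(by<-20)&(by>-35),chan=(bx>-60)&(bx<15)&(abs(by+30)<8),bar=(bx>-80)&(bx<0)&(by>31)&(by<35)).items(): print(n,k.sum(),np.percentile(S[k][:,2],[10,50,90]) if k.any() else 0)
E
```

```text
t: 8.72
tool_pos: [504.3, 21.1, 240.2]
tool_rot: [0.023, 1.0, 0.0, -0.002]
force: [0.5, 0.6, 0.1]
opening: 45.4
gripper_force: 0.0
t: 9.35
tool_pos: [396.3, 25.8, 300.2]
tool_rot: [0.023, 1.0, 0.0, -0.0]
force: [0.4, -0.5, 0.1]
opening: 45.4
gripper_force: 0.0
[396.43613862  25.78882198 300.10781413] [-0.74664546 -0.45721476  0.20272289]
flapfront 46 [115.04742285 117.10617768 118.80210913]
flapmid 74 [114.76956298 116.82424248 118.55659849]
chan 152 [102.46487819 104.06528222 105.70025995]
bar 45 [143.476561   147.61931532 149.7349758 ]
```

View pics/w6.png

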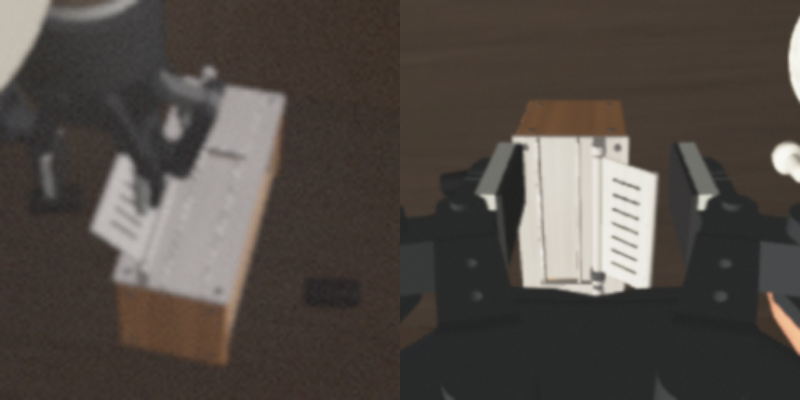

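The channel is empty and the flap lies flat at z 117, as it did before the start. The bar is back up at about 148 mm and the gripper is clear, so I'll hand in.

```bash
python3 -c "from cell import bot; print(bot.sign_off())"
```

```text
the job is handed in; nothing more can be done
None
```

The cork was pushed through the hole with the flap held open, the flap has sprung shut, and the job was handed in at about 9.5 s; the sign-off returned no verdict.

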